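Free the stuck lens of the dissecting microscope

ROBOT

A 6-joint arm with a two-finger parallel gripper is mounted at the origin on the work surface. World frame = base frame: x ahead of the robot, y to its left, z up, the work surface at z = 0. Lengths are in m, angles in rad, forces in N, time in s.
With the tool pointing down it reaches from about 0.225 to 0.725 m from the base axis. Payload 3.1 kg.
Tool frame: the origin (TCP) lies midway between the tips of the shut fingers; the grasp point (between the pads) lies 19 mm behind it; z points along the fingers, x is the direction in which the jaws open and shut, and the axes are right-handed (so a half turn about z gives the same grasp; the last joint's range is limited). The gripper opens to 85 mm and grips with 20 to 120 N. Pads are 22 mm wide; open, the fingers measure 114 mm over their backs; the gripper's body (76 mm by 85 mm) begins 54 mm behind the grasp point. The pads swing forward as they close: fully open they stand 13 mm farther back than shut.
Start: joints at [1.024, 0.048, 0.099, 1.622, 0, 1.443], TCP at [0.214, 0.48, 0.231] pointing down, gripper open.
Joint ranges: [-2.91, 2.91], [-0.99, 1.94], [-1.21, 1.42], [-2.12, 2.29], [-1.49, 1.47], [-3.14, 3.14]. Speed limits (rad/s): [2.79, 2.79, 3.14, 3.14, 3.14, 3.14].

INTERFACE

Orientations are given as [roll, pitch, yaw] about the fixed x, y, z axes, in that order (R = Rz(yaw) Ry(pitch) Rx(roll)).
In Python, from workcell import get_obs, snapshot, close_job gives the robot as it stands. The module is installed in compiled form; this text tells all that it offers.
- The arm moves only by the tool move_arm, never from a script. Its argument "series" is a list of rows, each an object with "delta_rot": the turn, a rotation vector about the tool's x, y, z in units of 10 degrees (1.0 is 10 degrees), a list of three; "translation": the shift along the tool's x, y, z in cm, a list of three; "claw": the closure, from 0 (fully open) to 1 (shut). In form: [{"delta_rot": [wx, wy, wz], "translation": [tx, ty, tz], "claw": claw}, ...]. A call has 1 to 5 rows; each row shifts and turns the pose as measured when the row begins, along the tool's axes as they then stand; what a row does not reach is not made up. A row lasts 1/8 s, in which the tool goes at most 62.5 mm and 10.7 degrees, less where a joint would pass 70% of its speed; a pose out of reach is approached as far as the arm can. A call with a gripper value outside its range is refused whole. The fingers move at their own pace and stop on an object; "squeeze" is the grip in N (left out, the last holds). Time passes only in rows, so rows that do not move let the fingers close. It gives the time, the measured TCP pose, the force and the opening at its end, in the units of the state.
- get_obs(): the state, without advancing time (a new reading comes with each control period).
- snapshot(name): name is "scene" or "top"; returns a dict with "pixels" (400x640x3 uint8, red, green, blue), "camera_matrix" (3x3 intrinsics, pixels), "distortion" ([k1, k2, p1, p2, k3] as OpenCV has them; the pictures are not rectified), "eye" and "orientation" of the camera in the world. Camera axes: x right, y down, z forward; pixel columns grow to the right and rows downward; lengths in m; the calibration is good to about 2 mm. A picture is of the moment at which its call begins. There is no depth.
- close_job(): hands the job in, once; it reports no verdict.
The state is a dict: "clock": time; "joint_pos": joint angles; "joint_vel": joint speeds; "joint_efforts": joint torques, N m; "eef_pos": TCP position; "eef_rot": TCP orientation; "ft_force": force on the tool from outside, world axes, zero at the start; "torque": the same for the moment, N m; "grip_width": opening from 0.0 (shut) to 1.0 (fully open).
Only numpy, scipy, OpenCV 4.12 (cv2) and the standard library are available. Lean on these libraries where they do the work, as an engineer would, in place of code of your own. Each camera call takes 0.05 s, during which the arm holds its last target. There are 200 camera calls.

TASK

The magnifier lens has stuck on the arm of the dissecting microscope. Slide the steel tray it stands in towards you, along the bench, until the whole tray lies over the newspaper; then work the lens loose by twisting it back and forth while easing it gently upward, with no jerk and without lifting or tipping the microscope, and stand it upright, set down and not dropped, in the empty compartment of the wooden lens holder. Leave the microscope standing in the tray and the other things where they are.

Things in the scene. Friction and masses are not known exactly. Their poses are not given: they have to be found in the camera images.
- newspaper: Flat newspaper sheet spread on the bench, 370 mm (its x) by 500 mm (its y), under 1 mm thick, fixed. Origin at its centre; its x points roughly away from the robot. At the start the tray overhangs its far (+x) edge.
- tray: Shallow stainless tray with sloping walls and a rolled rim: 230 mm (its x) by 310 mm (its y) over the rim, 46 mm high, with its four corners cut off at 45 degrees (30 mm); floor 200 by 280 mm, 3 mm thick. Loose, 0.55 kg; it slides on the bench under about 12 N in all with what it carries. Origin under its centre, x roughly away from the robot. Nothing stands within 60 mm behind the middle of its far side.
- tray_far_rim (a point): Middle of the tray's far rim: 112 mm along tray x from the tray's origin, 43 mm above the bench; the rolled rim is 6 mm thick and overhangs the sloping wall's foot by 12 mm, so a fingertip lowered behind it can drag the tray.
- tray_corner_fl (a point): Far left corner of the tray's rim: the middle of the cut-off corner's edge, at (100, 140) mm in the tray's x and y, 43 mm high. The tray lies wholly over the newspaper when all four corner points are inside the sheet's outline.
- tray_corner_fr (a point): Far right corner of the tray's rim: the middle of the cut-off corner's edge, at (100, -140) mm in the tray's x and y, 43 mm high. The tray lies wholly over the newspaper when all four corner points are inside the sheet's outline.
- tray_corner_nl (a point): Near left corner of the tray's rim: the middle of the cut-off corner's edge, at (-100, 140) mm in the tray's x and y, 43 mm high. The tray lies wholly over the newspaper when all four corner points are inside the sheet's outline.
- tray_corner_nr (a point): Near right corner of the tray's rim: the middle of the cut-off corner's edge, at (-100, -140) mm in the tray's x and y, 43 mm high. The tray lies wholly over the newspaper when all four corner points are inside the sheet's outline.
- microscope: Simple dissecting microscope, cream enamel, loose in the tray, about 1.25 kg: base 148 (x) by 116 (y) mm on four rubber feet, dark stage 76 mm up, and at its x = +62 mm a pillar 114 mm high with a focus knob on each side, from which a 14 mm wide arm (top face 114 mm above the origin) runs to the lens ring. Origin under the base, straight below the lens; z up.
- spigot_top (a point): Top of the microscope's upright brass spigot, a slotted spring tube 20 mm across and 15 mm long, 129 mm above the microscope's origin. It grips the lens with 15 to 18 N, so a straight pull just lifts the microscope. While it is being turned (0.17 N m) the lens creeps up under a pull of 3 to 8 N, about 1 mm per radian of turn. Fully on, its underside is 14.4 mm below this point; it is free after 10 mm.
- lens: The stuck lens: black knurled cylinder with a silver band and glass top, 30 mm in diameter, 34 mm high, 0.09 kg, its underside bored 20 mm wide and 14.5 mm deep for the spigot. No thread, no stops. Origin at the centre of its underside, z up. Grasp it from above anywhere on its outside; all else of the microscope lies below its underside.
- lens_holder: Shallow open wooden lens holder lined with dark felt, loose, 0.35 kg: 80 (its x) by 150 mm (its y), 12 mm high with 4 mm walls and floor. A divider 10 mm high makes two compartments 72 (x) by 69 mm (y), side by side along y. Origin under its centre. It stands to the left or right of the newspaper; its x points roughly away from the robot.
- holder_empty (a point): Centre of the floor of the holder's empty compartment (the one at its -y side), 4 mm above the bench, 36 mm from the holder's origin; the spare lens stands about 73 mm away along y.
- spare_lens: Spare lens of the same size and shape with a yellow band, standing in the holder's other compartment (+y). Origin at the centre of its underside. Not to be moved.
- beaker: Glass beaker, 70 mm in diameter, 95 mm high, on the other side of the newspaper from the lens holder. Origin under its centre. Not to be moved.
- jar: Clear jar with white cap, 68 mm in diameter, 115 mm high, near left. Origin under its centre. Not to be moved.
- petri_dish: Lidded glass petri dish, 94 mm in diameter, 17 mm high, near right. Origin under its centre. Not to be moved.
- forceps: Steel forceps, 125 mm long, lying in the tray beside the microscope (tray +y side); rides along with the tray.
- needle: Dissecting needle with wooden handle, 130 mm long, lying in the tray on the other side (tray -y); rides along with the tray.

How it is judged:
By the outcome, as a careful person would: the job done as asked, in the order asked, and still so for the second after the job is handed in, with the robot touching nothing.
It also fails if it takes over 72 s, if anything falls off the work surface, if the arm or the gripper's body presses on something with over 40 N, if the wrist force passes 120 N, or if a joint passes its speed limit or range.

## Working session

There is one attempt and no reset: what is moved stays moved. The work goes in short steps, Python scripts to look and compute and a tool call to move; the robot and the scene stay as the last step left them, time stands still between calls to the robot, and variables do not carry over. Pictures are saved under pics/ and viewed, on a budget of 10 in all, crops included, one or two more only if the job needs it, and the job is handed in when it is done.

Besides the shell and the picture viewer there is one more tool, called after ">>>" as a command line: name --argument value ..., lists and objects as JSON in quotes. move_arm: Moves the arm, as the interface text tells. Its arguments: {"type":"object","properties":{"series":{"type":"array"},"squeeze":{"type":"number"}},"required":["series"]}

```bash
mkdir -p pics; cat > h.py <<'E'
import numpy as np, cv2
from workcell import get_obs, snapshot, close_job
from scipy.spatial.transform import Rotation as R
def snap(n,f=None):
    s=snapshot(n)
    if f: cv2.imwrite('pics/'+f,s['pixels'][:,:,::-1])
    return s
def rot(s):
    o=np.array(s['orientation'],float)
    return o if o.shape==(3,3) else (R.from_euler('xyz',o).as_matrix() if o.size==3 else None)
def cast(s,px,z):
    p=cv2.undistortPoints(np.array(px,float).reshape(-1,1,2),np.array(s['camera_matrix']),np.array(s['distortion'])).reshape(-1,2)
    d=np.c_[p,np.ones(len(p))]@rot(s).T
    e=np.array(s['eye']); return e+d*((z-e[2])/d[:,2])[:,None]
def proj(s,P):
    r=rot(s).T; t=-r@np.array(s['eye'])
    return cv2.projectPoints(np.array(P,float).reshape(-1,1,3),cv2.Rodrigues(r)[0],t,np.array(s['camera_matrix']),np.array(s['distortion']))[0].reshape(-1,2)
E
python3 - <<'E'
from h import *
for n in('top','scene'):
    s=snap(n,n+'0.png'); print(n,s['eye'],s['orientation'],s['camera_matrix'],s['distortion'])
print(get_obs())
E
```

```text
top [ 0.26102323 -0.01226424  1.2686537 ] [-2.9367671  -0.00524147 -1.50495583] [[394.08383757   0.         315.61875132]
 [  0.         394.08383757 203.27391561]
 [  0.           0.           1.        ]] [-0.05405429  0.          0.          0.          0.        ]
scene [1.09817773 0.65234189 1.16790912] [-2.43797436e+00 -6.64824741e-04  2.37913320e+00] [[481.56653935   0.         314.91677862]
 [  0.         481.56653935 198.26326765]
 [  0.           0.           1.        ]] [-0.02876201  0.          0.          0.          0.        ]
{'clock': 0.1, 'joint_pos': array([ 1.02419024e+00,  4.86638603e-02,  9.77622559e-02,  1.62202468e+00,
       -1.08979575e-05,  1.44300564e+00]), 'joint_vel': array([ 0.00049745, -0.00090241,  0.00286378, -0.00036455, -0.00079874,
       -0.00123859]), 'joint_efforts': array([ 1.84417542e-03, -3.39849830e+01,  3.20936644e+01,  1.58187642e-02,
       -2.28111203e-04, -2.41777094e-06]), 'eef_pos': array([0.21322367, 0.47913923, 0.23024479]), 'eef_rot': array([-3.14133201e+00,  2.11397409e-03,  1.15198121e+00]), 'ft_force': array([ 0.06932204,  0.08325838, -0.20710602]), 'torque': array([ 0.00063255, -0.01598746, -0.05949469]), 'grip_width': 0.9970580563887466}
```

View pics/top0.png

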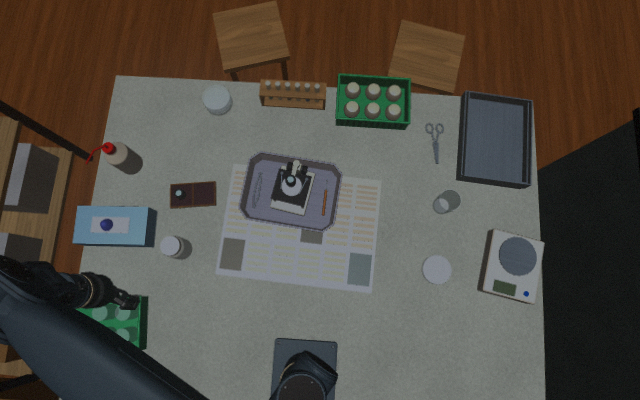

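View pics/scene0.png

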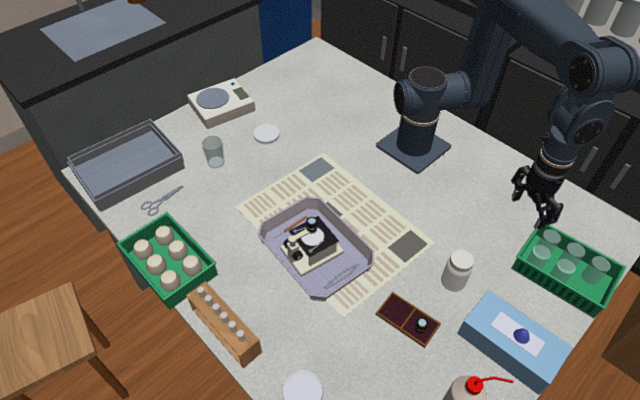

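Top view: tray centre about (291,190), lens (291,185), newspaper corners (235,165), (381,180), (372,292), (217,275). The holder is at (193,194), with its empty side on the right. The scene view agrees. Next I'll look at enlarged crops.

```bash
python3 - <<'E'
import cv2
a=cv2.imread('pics/top0.png'); cv2.imwrite('pics/c1.png',cv2.resize(a[140:240,160:360],None,fx=4,fy=4,interpolation=cv2.INTER_CUBIC))
a=cv2.imread('pics/scene0.png'); cv2.imwrite('pics/c2.png',cv2.resize(a[190:350,250:450],None,fx=3.7,fy=3.7,interpolation=cv2.INTER_CUBIC))
E
```

```text
(no output)
```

View pics/c1.png

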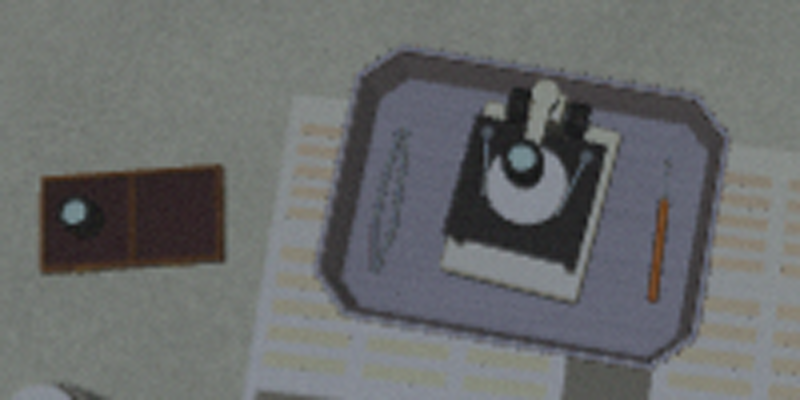

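View pics/c2.png

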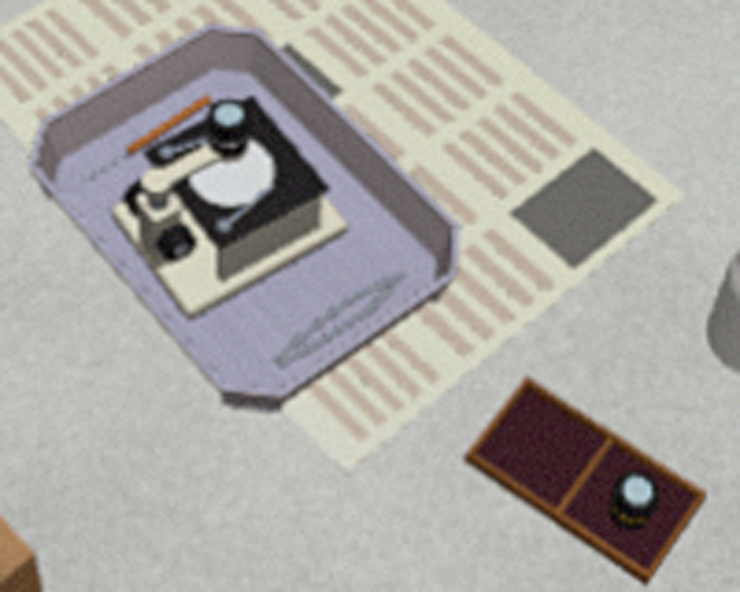

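Crop 1: the rim's corner cuts have midpoints (382,62), (710,115), (677,340) and (336,292). The lens glass is at (522,157) and the holder corners are (41,178), (221,166), (224,262) and (42,273). In crop 2 the lens glass is at (230,116).

```bash
cat >> h.py <<'E'
def tri(s1,p1,s2,p2):
    e=[np.array(s['eye']) for s in(s1,s2)]; d=[cast(s,[p],0)[0]-np.array(s['eye']) for s,p in((s1,p1),(s2,p2))]
    a=np.linalg.lstsq(np.c_[d[0],-d[1]],e[1]-e[0],rcond=None)[0]
    q=[e[i]+a[i]*d[i] for i in(0,1)]; return (q[0]+q[1])/2,np.linalg.norm(q[0]-q[1])
E
python3 - <<'E'
from h import *
np.set_printoptions(precision=4,suppress=True)
t=snap('top');s=snap('scene')
c1=lambda P:(np.array(P,float)+.5)/4-.5+[160,140]
c2=lambda P:(np.array(P,float)+.5)/3.7-.5+[250,190]
tr=cast(t,c1([(382,62),(710,115),(677,340),(336,292)]),.045); print('tray fl fr nr nl',tr[:,:2].tolist(),tr.mean(0))
print('sides',np.linalg.norm(tr-np.roll(tr,-1,0),axis=1))
tr2=cast(s,c2([(250,403),(35,150),(238,36),(458,248)]),.044); print('scene fl fr nr nl approx',tr2[:,:2].tolist())
print('yaw',np.degrees(np.arctan2(*(tr[0]-tr[1])[[0,1]]*[-1,1])),np.degrees(np.arctan2(*(tr[0]-tr[3])[[1,0]])))
print('lens',tri(t,c1((522,157)),s,c2((230,116))),cast(t,c1([(522,157)]),.152),cast(s,c2([(230,116)]),.152))
print('spare',cast(t,c1([(75,211)]),.038),cast(s,c2([(637,491)]),.038))
h=cast(t,c1([(41,178),(221,166),(224,262),(42,273)]),.012);print('holder',h,h.mean(0),np.degrees(np.arctan2(*(h[0]-h[1])[[0,1]]*[-1,1])))
h=cast(s,c2([(706,494),(648,582),(466,458),(528,378)]),.012);print(h.mean(0),h[:,:2].tolist())
n=cast(t,[(235,165),(381,180),(372,292),(217,275)],0);print('news',n,n.mean(0),np.linalg.norm(n-np.roll(n,-1,0),axis=1))
n=cast(s,c2([(347,470),(682,194)]),0);print('news fl,nl scene',n)
E
```

```text
tray fl fr nr nl [[0.661798179809451, 0.20526631238753698], [0.6347626380013296, -0.06374640384926732], [0.44961234147923307, -0.047937431671116984], [0.4697888825207557, 0.2229660767810774]] [0.554  0.0791 0.045 ]
sides [0.2704 0.1858 0.2717 0.1928]
scene fl fr nr nl approx [[0.671214105037045, 0.21502643104652508], [0.6398516770549523, -0.06071990977728636], [0.44412827964869805, -0.03557588543434975], [0.46832780200464386, 0.22925761687955715]]
yaw -5.738906179795171 -5.266744237134313
lens (array([0.5613, 0.0777, 0.1475]), np.float64(0.0020729777981522953)) [[0.5608 0.0765 0.152 ]] [[0.5631 0.0811 0.152 ]]
spare [[0.5228 0.4419 0.038 ]] [[0.5242 0.4444 0.038 ]]
holder [[0.5543 0.4838 0.012 ]
 [0.5743 0.3353 0.012 ]
 [0.494  0.3233 0.012 ]
 [0.4748 0.4716 0.012 ]] [0.5243 0.4035 0.012 ] 7.665013535589983
[0.5282 0.4073 0.012 ] [[0.4779318492001212, 0.47460456907088105], [0.558348399494265, 0.4864248705929139], [0.5786012305228032, 0.3397486336223769], [0.4979156778302486, 0.3284457866852046]]
news [[ 0.6374  0.2775  0.    ]
 [ 0.6182 -0.2141  0.    ]
 [ 0.251  -0.1979  0.    ]
 [ 0.271   0.296   0.    ]] [0.4444 0.0404 0.    ] [0.4919 0.3675 0.4943 0.3669]
news fl,nl scene [[0.6415 0.2841 0.    ]
 [0.2757 0.3023 0.    ]]
```

```bash
cat >> h.py <<'E'
def plan(p,yaw,tilt=0,rows=None):
    "tilt>0: body leans away from robot along world direction of -tool y.. (deg about world axis = tool x)"
    o=get_obs(); r0=R.from_euler('xyz',o['eef_rot']); r1=R.from_euler('xyz',[np.pi,0,np.radians(yaw)])*R.from_rotvec([np.radians(tilt),0,0])
    dp=r0.inv().apply(np.array(p)-o['eef_pos'])*100; dr=np.degrees((r0.inv()*r1).as_rotvec())/10
    n=rows or int(np.ceil(max(np.linalg.norm(dp)/6,np.linalg.norm(dr)/1.0)))
    print('pos',o['eef_pos'].round(4),'F',o['ft_force'].round(2),'j',o['joint_pos'].round(2),'t',o['clock'].__round__(2),'g',round(o['grip_width'],3)); print('total cm',dp.round(2),'rot',dr.round(3),'rows',n,'per row',(dp/n).round(3),(dr/n).round(4))
E
python3 - <<'E'
from h import *
np.set_printoptions(precision=4,suppress=True)
t=snap('top');s=snap('scene')
c1=lambda P:(np.array(P,float)+.5)/4-.5+[160,140]
c2=lambda P:(np.array(P,float)+.5)/3.7-.5+[250,190]
print(cast(t,c1([(545,80),(545,95)]),.117),cast(s,c2([(140,185),(160,165)]),.117))
plan([.70,.07,.23],84.6)
E
```

```text
[[0.6321 0.0666 0.117 ]
 [0.6202 0.0657 0.117 ]] [[0.6348 0.0622 0.117 ]
 [0.6124 0.0589 0.117 ]]
pos [0.2134 0.4794 0.2309] F [-1.33  0.3  -0.42] j [ 1.02  0.05  0.1   1.62 -0.    1.44] t 0.3 g 0.997
total cm [-17.61  61.1    0.1 ] rot [-0.001  0.005 -1.86 ] rows 11 per row [-1.601  5.555  0.009] [-0.0001  0.0004 -0.1691]
```

>>> move_arm --series '[{"delta_rot": [0, 0, 0], "translation": [-1.6, 5.5, -0.3], "claw": 0}, {"delta_rot": [0, 0, 0], "translation": [-1.6, 5.5, -0.3], "claw": 0}, {"delta_rot": [0, 0, 0], "translation": [-1.6, 5.5, -0.3], "claw": 0}, {"delta_rot": [0, 0, 0], "translation": [-1.6, 5.5, 0], "claw": 0}, {"delta_rot": [0, 0, 0], "translation": [-1.6, 5.5, 0], "claw": 0}]'

```text
clock: 0.92
eef_pos: [0.4358, 0.2936, 0.2396]
eef_rot: [-3.142, -0.001, 1.163]
ft_force: [0.1, 1.0, -0.2]
grip_width: 0.998
```

>>> move_arm --series '[{"delta_rot": [0, 0, 0], "translation": [-1.6, 5.5, 0], "claw": 0}, {"delta_rot": [0, 0, 0], "translation": [-1.6, 5.5, 0], "claw": 0}, {"delta_rot": [0, 0, 0], "translation": [-1.6, 5.5, 0], "claw": 0}, {"delta_rot": [0, 0, -0.9], "translation": [0, 0, 0], "claw": 0}, {"delta_rot": [0, 0, -0.9], "translation": [0, 0, 0], "claw": 0}]'

```text
clock: 1.55
eef_pos: [0.5755, 0.1754, 0.2373]
eef_rot: [-3.141, -0.001, 1.479]
ft_force: [0.3, -0.3, 0.9]
grip_width: 1.004
```

```bash
python3 -c "
from h import *
plan([.70,.07,.16],84.6,6)"
```

```text
pos [0.5755 0.1754 0.2373] F [ 0.25 -0.27  0.87] j [0.18 0.26 0.34 1.66 0.   0.28] t 1.55 g 1.004
total cm [-9.36 13.37  7.71] rot [ 0.597 -0.006  0.013] rows 4 per row [-2.34   3.342  1.929] [ 0.1492 -0.0014  0.0034]
```

>>> move_arm --series '[{"delta_rot": [0.2, 0, 0], "translation": [-3, 4.4, 0], "claw": 0}, {"delta_rot": [0.2, 0, 0], "translation": [-3, 4.4, 0], "claw": 0}, {"delta_rot": [0.2, 0, 0], "translation": [-3, 4.4, 0], "claw": 0}, {"delta_rot": [0, 0, 0], "translation": [-0.4, 0.5, 2], "claw": 0}, {"delta_rot": [0, 0, 0], "translation": [0, 0, 2], "claw": 0}]'

```text
clock: 2.17
eef_pos: [0.7037, 0.0676, 0.1816]
eef_rot: [-3.03, -0.001, 1.48]
ft_force: [0.2, -0.3, 0.1]
grip_width: 0.999
```

```bash
python3 -c "
from h import *
plan([.70,.07,.009],84.6,6)"
```

```text
pos [0.7037 0.0676 0.1816] F [ 0.21 -0.26  0.07] j [-0.    0.72  0.85  1.82  0.01  0.09] t 2.17 g 0.999
total cm [ 0.19  1.55 17.19] rot [-0.042 -0.005  0.022] rows 3 per row [0.062 0.515 5.731] [-0.0139 -0.0016  0.0072]
```

>>> move_arm --series '[{"delta_rot": [0, 0, 0], "translation": [0, 0.3, 3.5], "claw": 0}, {"delta_rot": [0, 0, 0], "translation": [0, 0.3, 3.5], "claw": 0}, {"delta_rot": [0, 0, 0], "translation": [0, 0.3, 3.5], "claw": 0}, {"delta_rot": [0, 0, 0], "translation": [0, 0.3, 3.0], "claw": 0}, {"delta_rot": [0, 0, 0], "translation": [0, 0, 0], "claw": 0}]'

```text
clock: 2.8
eef_pos: [0.6989, 0.067, 0.0356]
eef_rot: [-3.022, -0.001, 1.479]
ft_force: [-0.6, -0.1, 0.5]
grip_width: 1.0
```

```bash
python3 -c "
from h import *
plan([.70,.07,.009],84.6,6)
snap('scene','s1.png'); a=cv2.imread('pics/s1.png'); cv2.imwrite('pics/s1c.png',cv2.resize(a[150:370,180:460],None,fx=2.6,fy=2.6))"
```

```text
pos [0.6989 0.067  0.0356] F [-0.59 -0.15  0.47] j [-0.    0.7   0.53  1.52  0.01  0.09] t 2.8 g 1.0
total cm [0.31 0.4  2.63] rot [-0.086 -0.002  0.012] rows 1 per row [0.312 0.4   2.635] [-0.0858 -0.0018  0.0123]
```

View pics/s1c.png

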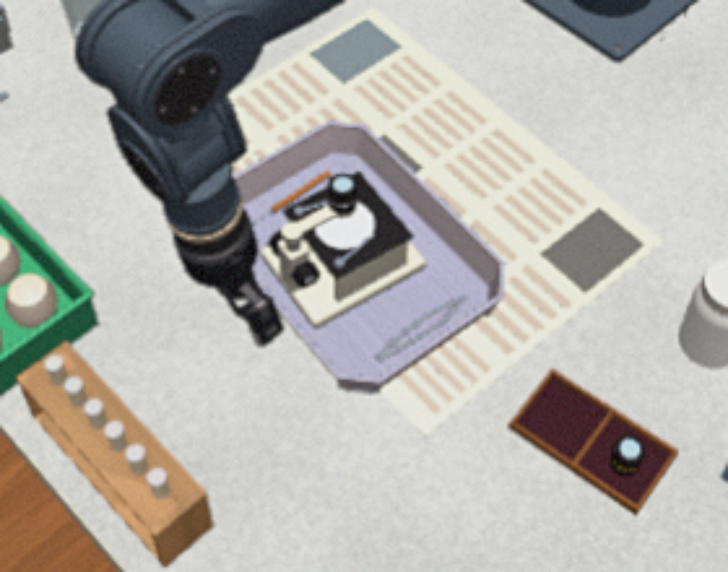

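The fingers are just beyond the far rim with clear space around them, the left one at crop (265,335). I'll lower the last bit and ease in.

>>> move_arm --series '[{"delta_rot": [0, 0, 0], "translation": [0, 0.2, 1.5], "claw": 0}, {"delta_rot": [0, 0, 0], "translation": [0, 0.1, 1.1], "claw": 0}, {"delta_rot": [0, 0, 0], "translation": [0, 0, 0], "claw": 0}, {"delta_rot": [0, 0, 0], "translation": [0, -0.6, 0], "claw": 0}, {"delta_rot": [0, 0, 0], "translation": [0, -0.6, 0], "claw": 0}]'

```text
clock: 3.48
eef_pos: [0.6919, 0.0681, 0.0173]
eef_rot: [-3.035, -0.002, 1.479]
ft_force: [0.7, -0.1, 0.0]
grip_width: 0.999
```

>>> move_arm --series '[{"delta_rot": [0, 0, 0], "translation": [0, 0, 0.6], "claw": 0}, {"delta_rot": [0, 0, 0], "translation": [0, 0, 0.4], "claw": 0}, {"delta_rot": [0, 0, 0], "translation": [0, -0.4, 0.05], "claw": 0}, {"delta_rot": [0, 0, 0], "translation": [0, -0.4, 0.05], "claw": 0}, {"delta_rot": [0, 0, 0], "translation": [0, -0.4, 0.05], "claw": 0}]'

```text
clock: 4.1
eef_pos: [0.6779, 0.0695, 0.0073]
eef_rot: [-3.036, -0.002, 1.479]
ft_force: [0.5, -0.2, -0.7]
grip_width: 1.001
```

>>> move_arm --series '[{"delta_rot": [0, 0, 0], "translation": [0, -0.5, 0.05], "claw": 0}, {"delta_rot": [0, 0, 0], "translation": [0, -0.5, 0.05], "claw": 0}, {"delta_rot": [0, 0, 0], "translation": [0, -0.5, 0.05], "claw": 0}, {"delta_rot": [0, 0, 0], "translation": [0, -0.5, 0.05], "claw": 0}, {"delta_rot": [0, 0, 0], "translation": [0, -0.5, 0.05], "claw": 0}]'

```text
clock: 4.72
eef_pos: [0.6699, 0.0705, 0.008]
eef_rot: [-3.076, -0.003, 1.474]
ft_force: [8.6, -0.1, -4.8]
grip_width: 1.003
```

>>> move_arm --series '[{"delta_rot": [0.1, 0, 0], "translation": [0, -0.8, 0.05], "claw": 0}, {"delta_rot": [0.1, 0, 0], "translation": [0, -0.8, 0.05], "claw": 0}, {"delta_rot": [0.1, 0, 0], "translation": [0, -0.8, 0.05], "claw": 0}, {"delta_rot": [0.1, 0, 0], "translation": [0, -0.8, 0.05], "claw": 0}, {"delta_rot": [0.1, 0, 0], "translation": [0, -0.8, 0.05], "claw": 0}]'

```text
clock: 5.35
eef_pos: [0.6469, 0.0719, 0.0078]
eef_rot: [-3.026, -0.004, 1.472]
ft_force: [7.6, -0.5, -5.9]
grip_width: 0.997
```

```bash
python3 -c "
from h import *
plan([.60,.08,.008],84.6,6)
snap('top','t1.png'); a=cv2.imread('pics/t1.png'); cv2.imwrite('pics/t1c.png',cv2.resize(a[130:300,200:400],None,fx=3.5,fy=3.5))"
```

```text
pos [0.6469 0.0719 0.0078] F [ 7.64 -0.55 -5.92] j [0.   0.56 0.27 1.4  0.01 0.1 ] t 5.35 g 0.997
total cm [ 0.34 -4.71  0.53] rot [-0.06  -0.023 -0.022] rows 1 per row [ 0.341 -4.713  0.525] [-0.0602 -0.0227 -0.0217]
```

View pics/t1c.png

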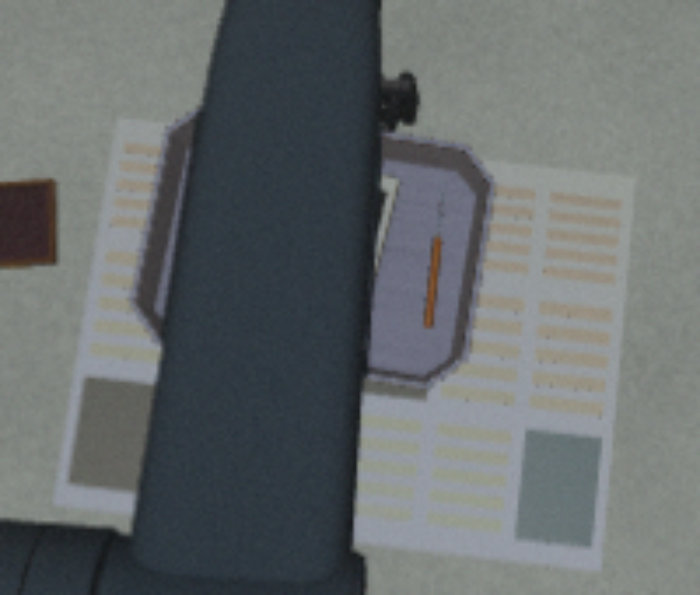

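The tray slides without turning. Its far right corner cut is now at crop (480,165), about level with the sheet's far edge. About 50 mm is left.

>>> move_arm --series '[{"delta_rot": [0.05, 0, 0], "translation": [0.05, -0.8, 0.05], "claw": 0}, {"delta_rot": [0.05, 0, 0], "translation": [0.05, -0.8, 0.05], "claw": 0}, {"delta_rot": [0.05, 0, 0], "translation": [0.05, -0.8, 0.05], "claw": 0}, {"delta_rot": [0.05, 0, 0], "translation": [0.05, -0.8, 0.05], "claw": 0}, {"delta_rot": [0.05, 0, 0], "translation": [0.05, -0.8, 0.05], "claw": 0}]'

```text
clock: 6.02
eef_pos: [0.6235, 0.075, 0.0077]
eef_rot: [-3.019, -0.002, 1.471]
ft_force: [8.4, -0.9, -6.2]
grip_width: 1.002
```

>>> move_arm --series '[{"delta_rot": [0.05, 0, 0], "translation": [0.05, -0.8, 0.05], "claw": 0}, {"delta_rot": [0.05, 0, 0], "translation": [0.05, -0.8, 0.05], "claw": 0}, {"delta_rot": [0.05, 0, 0], "translation": [0.05, -0.8, 0.05], "claw": 0}, {"delta_rot": [0.05, 0, 0], "translation": [0.05, -0.6, 0.05], "claw": 0}, {"delta_rot": [0.05, 0, 0], "translation": [0.05, -0.4, 0.05], "claw": 0}]'

```text
clock: 6.65
eef_pos: [0.6063, 0.0775, 0.0076]
eef_rot: [-3.014, -0.001, 1.47]
ft_force: [8.5, -2.1, -5.9]
grip_width: 0.998
```

>>> move_arm --series '[{"delta_rot": [0, 0, 0], "translation": [0, -0.7, 0.05], "claw": 0}, {"delta_rot": [0, 0, 0], "translation": [0, -0.7, 0.05], "claw": 0}, {"delta_rot": [0, 0, 0], "translation": [0, -0.5, 0.05], "claw": 0}, {"delta_rot": [0, 0, 0], "translation": [0, 0.8, 0], "claw": 0}, {"delta_rot": [0, 0, 0], "translation": [0, 1.5, 0], "claw": 0}]'

```text
clock: 7.28
eef_pos: [0.6208, 0.0756, 0.0061]
eef_rot: [-3.038, -0.001, 1.47]
ft_force: [-1.0, -0.0, 0.4]
grip_width: 1.0
```

>>> move_arm --series '[{"delta_rot": [0, 0, 0], "translation": [0, 1.0, 0], "claw": 0}, {"delta_rot": [0, 0, 0], "translation": [0, 0.4, -3], "claw": 0}, {"delta_rot": [0, 0, 0], "translation": [0, 0, -6], "claw": 0}, {"delta_rot": [0, 0, 0], "translation": [0, 0, -6], "claw": 0}, {"delta_rot": [0, 0, 0], "translation": [0, 0, -6], "claw": 0}]'

```text
clock: 7.9
eef_pos: [0.6534, 0.0715, 0.2093]
eef_rot: [-3.017, 0.0, 1.47]
ft_force: [1.2, 1.4, 0.8]
grip_width: 1.001
```

>>> move_arm --series '[{"delta_rot": [-0.4, 0, 0], "translation": [-6, 0, -2], "claw": 0}, {"delta_rot": [-0.4, 0, 0], "translation": [-6, 0, 0], "claw": 0}, {"delta_rot": [0, 0, 0], "translation": [6, 0, 0], "claw": 0}, {"delta_rot": [0, 0, 0], "translation": [6, 0, 0], "claw": 0}, {"delta_rot": [0, 0, 0], "translation": [6, 0, 0], "claw": 0}]'

```text
clock: 8.52
eef_pos: [0.6702, 0.1162, 0.2349]
eef_rot: [3.111, 0.004, 1.446]
ft_force: [0.4, 0.0, 0.3]
grip_width: 1.002
```

>>> move_arm --series '[{"delta_rot": [0, 0, 0], "translation": [6, 0, 0], "claw": 0}, {"delta_rot": [0, 0, 0], "translation": [6, 0, 0], "claw": 0}, {"delta_rot": [0, 0, 0], "translation": [6, 0, 0], "claw": 0}]'

```text
clock: 8.9
eef_pos: [0.6929, 0.2988, 0.2348]
eef_rot: [3.111, 0.004, 1.443]
ft_force: [1.6, 0.1, 0.3]
grip_width: 1.001
```

```bash
python3 -c "
from h import *
plan([.5,.08,.22],84.6,0)
snap('top','t2.png'); a=cv2.imread('pics/t2.png'); A=cv2.resize(a[140:300,205:400],None,fx=3.7,fy=3.7,interpolation=cv2.INTER_CUBIC)
cv2.imwrite('pics/t2c.png',A);snap('scene','s2.png')"
```

```text
pos [0.6929 0.2988 0.2348] F [1.61 0.14 0.27] j [ 0.33  0.73  0.99  1.8  -0.02  0.45] t 8.9 g 1.001
total cm [-24.16 -16.39   1.08] rot [ 0.173  0.026 -0.191] rows 5 per row [-4.831 -3.277  0.215] [ 0.0347  0.0052 -0.0383]
```

View pics/t2c.png

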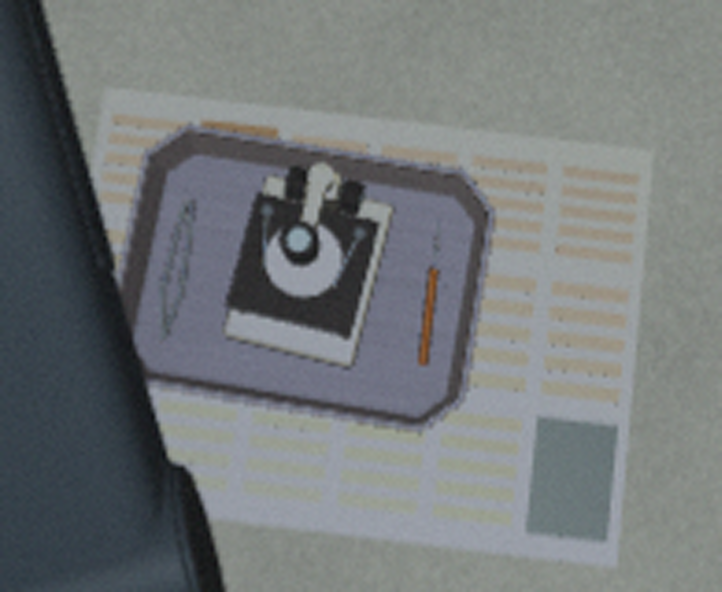

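Crop: the far edge of the tray, from (190,127) to (465,173), now lies inside the sheet. The lens glass is at (300,242). I'll locate the lens in both views with a mask.

```bash
python3 - <<'E'
from h import *
np.set_printoptions(precision=4,suppress=True)
t=snap('top');s=snap('scene')
c=lambda P:(np.array(P,float)+.5)/3.7-.5+[205,140]
tr=cast(t,c([(170,140),(480,192),(447,410)]),.045);print('tray fl fr nr',tr)
n=cast(t,c([(105,90),(652,152)]),0);print('news',n)
pt=c([(300,242)])[0]; P0=cast(t,[pt],.152)[0]; ps=proj(s,[P0])[0]; print(P0,pt,ps)
def blob(im,p):
    x0,y0=int(p[0])-14,int(p[1])-14; q=im['pixels'][y0:y0+28,x0:x0+28].astype(int)
    m=((q[:,:,2]-q[:,:,0]>12)&(q.sum(2)>300)).astype(np.uint8)
    k,l,st,ce=cv2.connectedComponentsWithStats(m); return [(ce[i]+[x0,y0],st[i,4]) for i in range(1,k) if st[i,4]>6]
bt=blob(t,pt);bs=blob(s,ps);print(bt,bs)
for a,_ in bt:
    for b,_ in bs: print(tri(t,a,s,b))
    print(cast(t,[a],.152))
for b,_ in bs: print(cast(s,[b],.152))
E
```

```text
tray fl fr nr [[ 0.5857  0.2125  0.045 ]
 [ 0.5573 -0.0591  0.045 ]
 [ 0.3682 -0.0421  0.045 ]]
news [[ 0.6406  0.2846  0.    ]
 [ 0.6157 -0.2136  0.    ]]
[0.4819 0.0831 0.152 ] [285.7162 205.0405] [333.8614 205.1506]
[(array([271.9048, 194.    ]), np.int32(21)), (array([285.3667, 204.3667]), np.int32(30)), (array([286.9347, 211.7186]), np.int32(199))] [(array([320., 211.]), np.int32(7))]
(array([0.5225, 0.1048, 0.1769]), np.float64(0.04834081569669356))
[[0.5119 0.1258 0.152 ]]
(array([0.5   , 0.0729, 0.1296]), np.float64(0.03540663249828937))
[[0.4838 0.0842 0.152 ]]
(array([0.4853, 0.0647, 0.1091]), np.float64(0.04485564683142179))
[[0.4626 0.078  0.152 ]]
[[0.5236 0.0716 0.152 ]]
```

```bash
python3 - <<'E'
from h import *
a=cv2.imread('pics/s2.png')[180:230,305:365]; b=cv2.imread('pics/t2.png')[180:230,255:315]
cv2.imwrite('pics/l2.png',np.hstack([cv2.resize(x,None,fx=6.6,fy=8,interpolation=cv2.INTER_NEAREST) for x in(a,b)]))
E
```

```text
(no output)
```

View pics/l2.png

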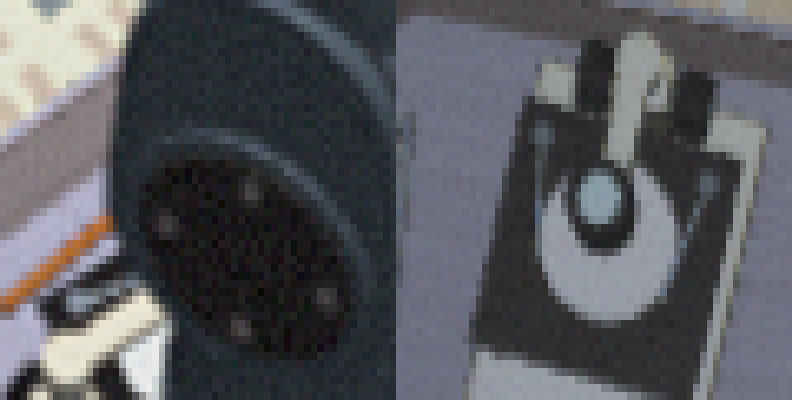

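The forearm hides the lens in the scene view. In the top view the glass is at (285.4,204.1), which gives (0.485, 0.085) after averaging the bias between views. I'll go above it.

```bash
python3 -c "
from h import *
plan([.485,.085,.235],84.6,0,6)"
```

```text
pos [0.6925 0.2987 0.2321] F [-0.01 -0.96  0.46] j [ 0.33  0.73  0.99  1.8  -0.02  0.45] t 9.1 g 1.001
total cm [-23.78 -17.92  -0.63] rot [ 0.156  0.036 -0.174] rows 6 per row [-3.964 -2.987 -0.106] [ 0.026   0.0061 -0.0289]
```

>>> move_arm --series '[{"delta_rot": [0.16, 0.04, -0.17], "translation": [-4, -3, -0.4], "claw": 0}, {"delta_rot": [0, 0, 0], "translation": [-4, -3, -0.2], "claw": 0}, {"delta_rot": [0, 0, 0], "translation": [-4, -3, -0.1], "claw": 0}, {"delta_rot": [0, 0, 0], "translation": [-4, -3, 0], "claw": 0}, {"delta_rot": [0, 0, 0], "translation": [-4, -3, 0], "claw": 0}]'

```text
clock: 9.72
eef_pos: [0.519, 0.1033, 0.237]
eef_rot: [3.141, 0.003, 1.47]
ft_force: [0.7, -0.8, 0.3]
grip_width: 0.999
```

```bash
python3 -c "
from h import *
plan([.485,.085,.22],84.6,0)"
```

```text
pos [0.519  0.1033 0.237 ] F [ 0.75 -0.82  0.35] j [ 0.07  0.06  0.12  1.63 -0.    0.17] t 9.72 g 0.999
total cm [-2.16 -3.2   1.7 ] rot [ 0.003  0.019 -0.04 ] rows 1 per row [-2.158 -3.196  1.703] [ 0.0028  0.0191 -0.04  ]
```

>>> move_arm --series '[{"delta_rot": [0, 0, -0.04], "translation": [-1.6, -2.4, 1], "claw": 0}, {"delta_rot": [0, 0, 0], "translation": [-0.4, -0.6, 0.5], "claw": 0}, {"delta_rot": [0, 0, 0], "translation": [0, 0, 0], "claw": 0}]'

```text
clock: 10.1
eef_pos: [0.4836, 0.0797, 0.2254]
eef_rot: [3.134, 0.004, 1.466]
ft_force: [0.4, 0.7, 1.0]
grip_width: 1.001
```

```bash
python3 -c "
from h import *
plan([.485,.085,.122],84.6,0)"
```

```text
pos [0.4836 0.0797 0.2254] F [0.41 0.71 0.95] j [ 0.03 -0.05 -0.01  1.6  -0.    0.13] t 10.1 g 1.001
total cm [5.800e-01 1.000e-02 1.034e+01] rot [ 0.044  0.022 -0.06 ] rows 2 per row [2.92e-01 3.00e-03 5.17e+00] [ 0.0222  0.011  -0.0302]
```

>>> move_arm --series '[{"delta_rot": [0.04, 0.02, -0.06], "translation": [0.6, 0, 3], "claw": 0}, {"delta_rot": [0, 0, 0], "translation": [0, 0, 3], "claw": 0}, {"delta_rot": [0, 0, 0], "translation": [0, 0, 2.5], "claw": 0}, {"delta_rot": [0, 0, 0], "translation": [0, 0, 0.6], "claw": 0}, {"delta_rot": [0, 0, 0], "translation": [0, 0, 0], "claw": 0}]'

```text
clock: 10.72
eef_pos: [0.4911, 0.0868, 0.1358]
eef_rot: [3.131, -0.002, 1.477]
ft_force: [0.6, 0.6, 0.7]
grip_width: 0.997
```

```bash
python3 -c "
from h import *
plan([.485,.085,.122],84.6,0)"
```

```text
pos [0.4911 0.0868 0.1358] F [0.57 0.59 0.71] j [ 0.04 -0.03 -0.17  1.42  0.    0.13] t 10.72 g 0.997
total cm [-0.23 -0.61  1.38] rot [ 0.059 -0.01   0.003] rows 1 per row [-0.234 -0.605  1.376] [ 0.0588 -0.0099  0.0035]
```

>>> move_arm --series '[{"delta_rot": [0.07, 0, 0], "translation": [-0.25, -0.6, 0.8], "claw": 0}, {"delta_rot": [0, 0, 0], "translation": [0, -0.1, 0.6], "claw": 0}, {"delta_rot": [0, 0, 0], "translation": [0, 0, 0.1], "claw": 0}, {"delta_rot": [0, 0, 0], "translation": [0, 0, 0], "claw": 0}]'

```text
clock: 11.22
eef_pos: [0.4858, 0.085, 0.1229]
eef_rot: [3.139, -0.002, 1.477]
ft_force: [0.7, 0.3, 0.8]
grip_width: 1.005
```

```bash
python3 -c "
from h import *
plan([.485,.085,.122],84.6,0)"
```

```text
pos [0.4858 0.085  0.1229] F [0.68 0.3  0.79] j [ 0.04 -0.03 -0.2   1.4   0.    0.13] t 11.22 g 1.005
total cm [-0.01 -0.08  0.09] rot [ 0.014 -0.014  0.005] rows 1 per row [-0.006 -0.078  0.088] [ 0.0138 -0.0136  0.0046]
```

>>> move_arm --series '[{"delta_rot": [0, 0, 0], "translation": [0, 0, 0], "claw": 0.5}, {"delta_rot": [0, 0, 0], "translation": [0, 0, 0], "claw": 0.55}, {"delta_rot": [0, 0, 0], "translation": [0, 0, 0], "claw": 0.6}, {"delta_rot": [0, 0, 0], "translation": [0, 0, 0], "claw": 0.6}]' --squeeze 20

```text
clock: 11.72
eef_pos: [0.4862, 0.085, 0.1236]
eef_rot: [3.138, -0.003, 1.477]
ft_force: [0.0, 0.1, 0.8]
grip_width: 0.403
```

>>> move_arm --series '[{"delta_rot": [0, 0, 0], "translation": [0, 0, 0], "claw": 0.63}, {"delta_rot": [0, 0, 0], "translation": [0, 0, 0], "claw": 0.63}]'

```text
clock: 11.98
eef_pos: [0.4862, 0.085, 0.1236]
eef_rot: [3.138, -0.003, 1.477]
ft_force: [-0.6, -0.6, 0.3]
grip_width: 0.37
```

>>> move_arm --series '[{"delta_rot": [0, 0, 0], "translation": [0, 0, 0], "claw": 0.66}, {"delta_rot": [0, 0, 0], "translation": [0, 0, 0], "claw": 0.7}, {"delta_rot": [0, 0, 0], "translation": [0, 0, 0], "claw": 0.7}]'

```text
clock: 12.35
eef_pos: [0.4863, 0.085, 0.1237]
eef_rot: [3.138, -0.003, 1.477]
ft_force: [0.5, 0.7, -0.9]
grip_width: 0.345
```

```bash
python3 -c "
from h import *
plan([.485,.085,.122],84.6,0);print(get_obs()['torque'])"
```

```text
pos [0.4863 0.085  0.1237] F [ 0.49  0.71 -0.85] j [ 0.04 -0.04 -0.2   1.4   0.    0.13] t 12.35 g 0.345
total cm [-0.01 -0.13  0.17] rot [ 0.022 -0.015  0.004] rows 1 per row [-0.015 -0.126  0.172] [ 0.0223 -0.0152  0.0043]
[-0.00582585  0.03317923 -0.04669806]
```

The grip is centred across the jaws (29.3 mm). I'll open, turn 90° and grip again, which centres the other axis and puts the wrist at one end of its sweep.

>>> move_arm --series '[{"delta_rot": [0, 0, 0], "translation": [0, 0, 0], "claw": 0.35}, {"delta_rot": [0, 0, 0], "translation": [0, 0, 0], "claw": 0.35}, {"delta_rot": [0, 0, -1], "translation": [0, 0, 0], "claw": 0.35}, {"delta_rot": [0, 0, -1], "translation": [0, 0, 0], "claw": 0.35}, {"delta_rot": [0, 0, -1], "translation": [0, 0, 0], "claw": 0.35}]'

```text
clock: 12.98
eef_pos: [0.4862, 0.085, 0.1235]
eef_rot: [3.137, -0.0, 2.017]
ft_force: [1.1, -0.1, -0.0]
grip_width: 0.65
```

>>> move_arm --series '[{"delta_rot": [0, 0, -1], "translation": [0, 0, 0], "claw": 0.35}, {"delta_rot": [0, 0, -1], "translation": [0, 0, 0], "claw": 0.35}, {"delta_rot": [0, 0, -1], "translation": [0, 0, 0], "claw": 0.35}, {"delta_rot": [0, 0, -1], "translation": [0, 0, 0], "claw": 0.35}, {"delta_rot": [0, 0, -1], "translation": [0, 0, 0], "claw": 0.35}]'

```text
clock: 13.6
eef_pos: [0.4864, 0.0849, 0.1235]
eef_rot: [3.139, 0.004, 2.92]
ft_force: [-0.5, -0.1, -0.8]
grip_width: 0.651
```

```bash
python3 -c "
from h import *
plan([.4855,.085,.122],174.6,0)"
```

```text
pos [0.4864 0.0849 0.1235] F [-0.53 -0.07 -0.79] j [ 0.04 -0.04 -0.2   1.4   0.   -1.31] t 13.6 g 0.651
total cm [ 0.09 -0.01  0.15] rot [ 0.016  0.022 -0.731] rows 1 per row [ 0.085 -0.013  0.153] [ 0.0156  0.0217 -0.7306]
```

>>> move_arm --series '[{"delta_rot": [0.02, 0.02, -0.7], "translation": [0, 0, 0.15], "claw": 0.55}, {"delta_rot": [0, 0, 0], "translation": [0, 0, 0], "claw": 0.6}, {"delta_rot": [0, 0, 0], "translation": [0, 0, 0], "claw": 0.6}]'

```text
clock: 13.98
eef_pos: [0.4864, 0.0849, 0.1221]
eef_rot: [-3.141, 0.0, 3.043]
ft_force: [-0.2, -0.4, 0.5]
grip_width: 0.4
```

>>> move_arm --series '[{"delta_rot": [0, 0, 0], "translation": [0, 0, 0], "claw": 0.63}, {"delta_rot": [0, 0, 0], "translation": [0, 0, 0], "claw": 0.63}]'

```text
clock: 14.22
eef_pos: [0.4864, 0.0849, 0.1221]
eef_rot: [-3.141, 0.0, 3.042]
ft_force: [0.4, 0.3, 0.2]
grip_width: 0.371
```

>>> move_arm --series '[{"delta_rot": [0, 0, 0], "translation": [0, 0, 0], "claw": 0.7}, {"delta_rot": [0, 0, 0], "translation": [0, 0, 0], "claw": 0.7}]'

```text
clock: 14.48
eef_pos: [0.4863, 0.0848, 0.1221]
eef_rot: [-3.141, 0.0, 3.041]
ft_force: [0.2, -0.7, 0.0]
grip_width: 0.346
```

```bash
python3 -c "
from h import *
plan([.4855,.085,.122],174.6,0);print(get_obs()['torque'])"
```

```text
pos [0.4863 0.0848 0.1221] F [ 0.21 -0.73  0.04] j [ 0.04 -0.03 -0.2   1.4  -0.   -1.43] t 14.47 g 0.346
total cm [0.09 0.01 0.01] rot [-0.005  0.002 -0.035] rows 1 per row [0.085 0.008 0.007] [-0.0054  0.0021 -0.0347]
[ 0.02832956  0.0073391  -0.03738091]
```

>>> move_arm --series '[{"delta_rot": [0, 0, 0], "translation": [0, 0, 0], "claw": 0.8}, {"delta_rot": [0, 0, 0], "translation": [0, 0, 0], "claw": 0.8}, {"delta_rot": [0, 0, 0.5], "translation": [0, 0, -0.05], "claw": 0.8}, {"delta_rot": [0, 0, 0.8], "translation": [0, 0, -0.1], "claw": 0.8}]' --squeeze 60

```text
clock: 14.98
eef_pos: [0.4859, 0.085, 0.1224]
eef_rot: [-3.141, -0.001, 2.808]
ft_force: [0.9, -0.2, -4.1]
grip_width: 0.333
```

```bash
python3 -c "
from h import *
plan([.4863,.0848,.1221],174.6,0);print(get_obs()['torque'])"
```

```text
pos [0.4859 0.085  0.1224] F [ 0.88 -0.21 -4.09] j [ 0.04 -0.03 -0.2   1.41 -0.   -1.2 ] t 14.97 g 0.333
total cm [-0.05 -0.    0.03] rot [-0.006 -0.006 -1.369] rows 2 per row [-0.023 -0.001  0.016] [-0.0028 -0.0028 -0.6845]
[ 0.00386357 -0.1744962   0.15926336]
```

>>> move_arm --series '[{"delta_rot": [0, 0, 0.9], "translation": [0, 0, -0.12], "claw": 0.8}, {"delta_rot": [0, 0, 0.9], "translation": [0, 0, -0.12], "claw": 0.8}, {"delta_rot": [0, 0, 0.9], "translation": [0, 0, -0.12], "claw": 0.8}, {"delta_rot": [0, 0, 0.9], "translation": [0, 0, -0.12], "claw": 0.8}]'

```text
clock: 15.48
eef_pos: [0.4859, 0.0849, 0.1232]
eef_rot: [-3.138, -0.001, 2.16]
ft_force: [2.0, 0.5, -3.6]
grip_width: 0.332
```

>>> move_arm --series '[{"delta_rot": [0, 0, 0.9], "translation": [0, 0, -0.12], "claw": 0.8}, {"delta_rot": [0, 0, 0.9], "translation": [0, 0, -0.12], "claw": 0.8}, {"delta_rot": [0, 0, 0.9], "translation": [0, 0, -0.12], "claw": 0.8}, {"delta_rot": [0, 0, 0.9], "translation": [0, 0, -0.12], "claw": 0.8}, {"delta_rot": [0, 0, 0.9], "translation": [0, 0, -0.12], "claw": 0.8}]'

```text
clock: 16.1
eef_pos: [0.4859, 0.0851, 0.1242]
eef_rot: [-3.136, 0.002, 1.35]
ft_force: [2.2, 1.1, -4.2]
grip_width: 0.332
```

```bash
python3 -c "
from h import *
plan([.4863,.0848,.1221],174.6,0);print(get_obs()['torque'])
snap('scene','s3.png'); a=cv2.imread('pics/s3.png'); cv2.imwrite('pics/s3c.png',cv2.resize(a[140:290,240:440],None,fx=3.7,fy=3.7))"
```

```text
pos [0.4859 0.0851 0.1242] F [ 2.23  1.11 -4.15] j [ 0.04 -0.02 -0.19  1.41 -0.    0.26] t 16.1 g 0.332
total cm [-0.02  0.05  0.21] rot [-0.035 -0.019 -9.724] rows 10 per row [-0.002  0.005  0.021] [-0.0035 -0.0019 -0.9724]
[ 0.15087352 -0.32658266  0.18656165]
```

View pics/s3c.png

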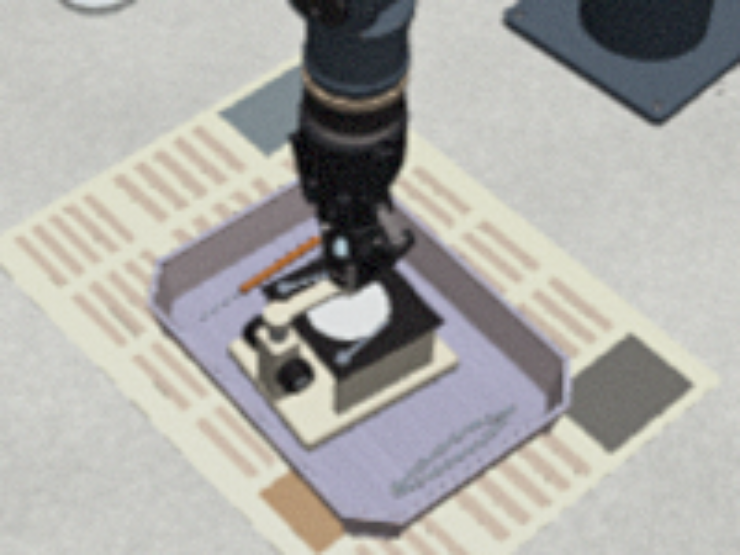

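The lens creeps up (2 mm so far, pull about 4 N). The microscope hasn't turned and the tray is wholly on the sheet. I'll continue.

>>> move_arm --series '[{"delta_rot": [0, 0, 0.9], "translation": [0, 0, -0.13], "claw": 0.8}, {"delta_rot": [0, 0, 0.9], "translation": [0, 0, -0.13], "claw": 0.8}, {"delta_rot": [0, 0, 0.9], "translation": [0, 0, -0.13], "claw": 0.8}, {"delta_rot": [0, 0, 0.9], "translation": [0, 0, -0.13], "claw": 0.8}, {"delta_rot": [0, 0, 0.9], "translation": [0, 0, -0.13], "claw": 0.8}]'

```text
clock: 16.77
eef_pos: [0.4858, 0.0852, 0.1256]
eef_rot: [-3.137, 0.008, 0.549]
ft_force: [2.9, 1.1, -4.6]
grip_width: 0.33
```

>>> move_arm --series '[{"delta_rot": [0, 0, 0.9], "translation": [0, 0, -0.13], "claw": 0.8}, {"delta_rot": [0, 0, 0.9], "translation": [0, 0, -0.13], "claw": 0.8}, {"delta_rot": [0, 0, 0.9], "translation": [0, 0, -0.13], "claw": 0.8}, {"delta_rot": [0, 0, 0.5], "translation": [0, 0, -0.1], "claw": 0.8}, {"delta_rot": [0, 0, -0.4], "translation": [0, 0, -0.08], "claw": 0.8}]'

```text
clock: 17.4
eef_pos: [0.4857, 0.0849, 0.1265]
eef_rot: [3.141, 0.012, 0.055]
ft_force: [0.2, -0.4, -2.2]
grip_width: 0.332
```

>>> move_arm --series '[{"delta_rot": [0, 0, -0.9], "translation": [0, 0, -0.12], "claw": 0.8}, {"delta_rot": [0, 0, -0.9], "translation": [0, 0, -0.12], "claw": 0.8}, {"delta_rot": [0, 0, -0.9], "translation": [0, 0, -0.12], "claw": 0.8}, {"delta_rot": [0, 0, -0.9], "translation": [0, 0, -0.12], "claw": 0.8}, {"delta_rot": [0, 0, -0.9], "translation": [0, 0, -0.12], "claw": 0.8}]'

```text
clock: 18.02
eef_pos: [0.4857, 0.0848, 0.1278]
eef_rot: [-3.131, 0.01, 0.875]
ft_force: [1.8, 0.2, -3.1]
grip_width: 0.329
```

```bash
python3 -c "
from h import *
plan([.4863,.0848,.1221],84.6,0);print(get_obs()['torque'])"
```

```text
pos [0.4857 0.0848 0.1278] F [ 1.83  0.24 -3.05] j [ 0.04 -0.02 -0.17  1.43 -0.    0.73] t 18.02 g 0.329
total cm [0.05 0.05 0.57] rot [-0.078  0.039 -3.448] rows 4 per row [0.012 0.013 0.142] [-0.0196  0.0099 -0.862 ]
[ 0.09875617 -0.22597406 -0.16517297]
```

>>> move_arm --series '[{"delta_rot": [0, 0, -0.9], "translation": [0, 0, -0.12], "claw": 0.8}, {"delta_rot": [0, 0, -0.9], "translation": [0, 0, -0.12], "claw": 0.8}, {"delta_rot": [0, 0, -0.9], "translation": [0, 0, -0.12], "claw": 0.8}, {"delta_rot": [0, 0, -0.9], "translation": [0, 0, -0.12], "claw": 0.8}, {"delta_rot": [0, 0, -0.9], "translation": [0, 0, -0.12], "claw": 0.8}]'

```text
clock: 18.65
eef_pos: [0.4856, 0.0847, 0.1291]
eef_rot: [-3.124, -0.002, 1.696]
ft_force: [1.0, 1.4, -3.5]
grip_width: 0.332
```

>>> move_arm --series '[{"delta_rot": [0, 0, -0.9], "translation": [0, 0, -0.12], "claw": 0.8}, {"delta_rot": [0, 0, -0.9], "translation": [0, 0, -0.12], "claw": 0.8}, {"delta_rot": [0, 0, -0.9], "translation": [0, 0, -0.12], "claw": 0.8}, {"delta_rot": [0, 0, -0.9], "translation": [0, 0, -0.12], "claw": 0.8}, {"delta_rot": [0, 0, -0.9], "translation": [0, 0, -0.12], "claw": 0.8}]'

```text
clock: 19.27
eef_pos: [0.4859, 0.0848, 0.1306]
eef_rot: [-3.13, -0.017, 2.517]
ft_force: [1.5, -0.2, -4.0]
grip_width: 0.328
```

```bash
python3 -c "
from h import *
plan([.4863,.0848,.1221],84.6,0);print(get_obs()['torque'])"
```

```text
pos [0.4859 0.0848 0.1306] F [ 1.53 -0.18 -4.01] j [ 0.04 -0.01 -0.16  1.44  0.   -0.91] t 19.27 g 0.328
total cm [-0.05  0.04  0.85] rot [-0.111 -0.052  5.962] rows 6 per row [-0.008  0.006  0.141] [-0.0185 -0.0086  0.9936]
[ 0.0373164  -0.42495165 -0.07158213]
```

>>> move_arm --series '[{"delta_rot": [-0.03, 0, -0.9], "translation": [0, 0, -0.1], "claw": 0.8}, {"delta_rot": [0, 0, -0.8], "translation": [0, 0, -0.1], "claw": 0.8}, {"delta_rot": [0, 0, -0.4], "translation": [0, 0, -0.08], "claw": 0.8}, {"delta_rot": [0, 0, 0.5], "translation": [0, 0, -0.08], "claw": 0.8}, {"delta_rot": [0, 0, 0.9], "translation": [0, 0, -0.1], "claw": 0.8}]'

```text
clock: 19.9
eef_pos: [0.4859, 0.0848, 0.1332]
eef_rot: [-3.137, -0.019, 2.656]
ft_force: [0.2, -0.6, -0.6]
grip_width: 0.33
```

```bash
python3 -c "
from h import *
plan([.4863,.0848,.1221],174.6,0);print(get_obs()['torque'])"
```

```text
pos [0.4859 0.0848 0.1332] F [ 0.21 -0.61 -0.59] j [ 0.03 -0.01 -0.16  1.45  0.01 -1.05] t 19.9 g 0.33
total cm [-0.05  0.03  1.11] rot [-0.003 -0.114 -2.24 ] rows 3 per row [-0.018  0.008  0.37 ] [-0.0011 -0.0379 -0.7465]
[-0.02037971 -0.02322485  0.03652846]
```

The lens is free: torque and pull fell to about zero at 11 mm. I'll keep easing it straight up, slowly at first.

>>> move_arm --series '[{"delta_rot": [0, -0.03, 0.3], "translation": [0, 0, -0.1], "claw": 0.8}, {"delta_rot": [0, -0.03, 0], "translation": [0, 0, -0.2], "claw": 0.8}, {"delta_rot": [0, -0.03, 0], "translation": [0, 0, -0.3], "claw": 0.8}, {"delta_rot": [0, 0, 0], "translation": [0, 0, -0.6], "claw": 0.8}, {"delta_rot": [0, 0, 0], "translation": [0, 0, -1], "claw": 0.8}]'

```text
clock: 20.52
eef_pos: [0.485, 0.0848, 0.1552]
eef_rot: [-3.135, -0.005, 2.609]
ft_force: [-0.3, 0.1, -0.5]
grip_width: 0.334
```

>>> move_arm --series '[{"delta_rot": [0, 0, 0], "translation": [0, 0, -1.5], "claw": 0.8}, {"delta_rot": [0, 0, 0], "translation": [0, 0, -2], "claw": 0.8}, {"delta_rot": [0, 0, 0], "translation": [0, 0, -2], "claw": 0.8}, {"delta_rot": [0, 0, 0], "translation": [0, 0, -1.5], "claw": 0.8}, {"delta_rot": [0, 0, 0], "translation": [0, 0, -1], "claw": 0.8}]'

```text
clock: 21.15
eef_pos: [0.4867, 0.085, 0.2427]
eef_rot: [-3.137, -0.001, 2.61]
ft_force: [-0.3, 0.7, -1.6]
grip_width: 0.331
```

```bash
python3 -c "
from h import *
plan([.5308,.3698,.21],187.7,0)"
```

```text
pos [0.4867 0.085  0.2427] F [-0.34  0.65 -1.59] j [ 0.04 -0.03  0.05  1.65 -0.   -1.  ] t 21.15 g 0.331
total cm [10.63 26.8   3.17] rot [-0.021 -0.014 -3.814] rows 5 per row [2.125 5.36  0.634] [-0.0043 -0.0028 -0.7628]
```

>>> move_arm --series '[{"delta_rot": [0, 0, 0], "translation": [0.8, 2, 0], "claw": 0.8}, {"delta_rot": [0, 0, 0], "translation": [1.6, 4, 0], "claw": 0.8}, {"delta_rot": [0, 0, 0], "translation": [1.6, 4, 0], "claw": 0.8}, {"delta_rot": [0, 0, 0], "translation": [1.6, 4, 0], "claw": 0.8}, {"delta_rot": [0, 0, 0], "translation": [1.6, 4, 0], "claw": 0.8}]'

```text
clock: 21.78
eef_pos: [0.5184, 0.2788, 0.2447]
eef_rot: [-3.138, 0.002, 2.603]
ft_force: [0.3, -0.1, -0.5]
grip_width: 0.334
```

>>> move_arm --series '[{"delta_rot": [0, 0, 0], "translation": [1.6, 4, 0], "claw": 0.8}, {"delta_rot": [0, 0, -0.9], "translation": [0.8, 2, 0], "claw": 0.8}, {"delta_rot": [0, 0, -0.9], "translation": [0, 0, 0], "claw": 0.8}, {"delta_rot": [0, 0, -0.9], "translation": [0, 0, 0], "claw": 0.8}, {"delta_rot": [0, 0, -0.9], "translation": [0, 0, 0], "claw": 0.8}]'

```text
clock: 22.4
eef_pos: [0.5276, 0.3489, 0.2414]
eef_rot: [-3.136, -0.006, -3.025]
ft_force: [0.2, -0.7, 0.1]
grip_width: 0.332
```

```bash
python3 -c "
from h import *
plan([.5308,.3698,.15],187.7,0)
snap('scene','s4.png');snap('top','t4.png')
a=cv2.imread('pics/s4.png')[180:380,300:500]; b=cv2.imread('pics/t4.png')[140:240,150:250]
cv2.imwrite('pics/p4.png',np.hstack([cv2.resize(a,(400,400)),cv2.resize(b,(400,400))]))"
```

```text
pos [0.5276 0.3489 0.2414] F [ 0.18 -0.73  0.08] j [ 0.48  0.35  0.47  1.7  -0.   -1.21] t 22.4 g 0.332
total cm [-0.61  2.1   9.12] rot [-0.033 -0.032 -0.102] rows 2 per row [-0.307  1.048  4.562] [-0.0167 -0.0161 -0.0509]
```

View pics/p4.png

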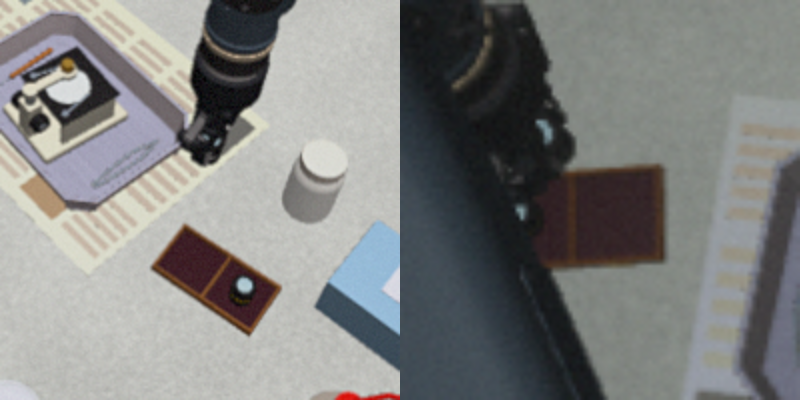

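The microscope stands with its brass spigot bare at (67,62) in the left half. The lens is in the gripper and the holder hasn't moved. I'll descend over the empty compartment.

>>> move_arm --series '[{"delta_rot": [-0.03, -0.03, -0.1], "translation": [-0.6, 2.1, 0], "claw": 0.8}, {"delta_rot": [0, 0, 0], "translation": [0, 0.3, 3], "claw": 0.8}, {"delta_rot": [0, 0, 0], "translation": [0, 0, 4], "claw": 0.8}, {"delta_rot": [0, 0, 0], "translation": [0, 0, 4], "claw": 0.8}, {"delta_rot": [0, 0, 0], "translation": [0, 0, 3], "claw": 0.8}]'

```text
clock: 23.12
eef_pos: [0.5341, 0.3751, 0.1021]
eef_rot: [3.139, 0.008, -3.03]
ft_force: [1.2, -0.4, -1.9]
grip_width: 0.332
```

```bash
python3 -c "
from h import *
plan([.5308,.3698,.03],187.7,0)"
```

```text
pos [0.5341 0.3751 0.1021] F [ 1.21 -0.37 -1.92] j [ 0.51  0.38  0.23  1.41 -0.   -1.17] t 23.12 g 0.332
total cm [ 0.44 -0.51  7.2 ] rot [ 0.015  0.044 -0.13 ] rows 2 per row [ 0.219 -0.253  3.6  ] [ 0.0077  0.0222 -0.0651]
```

>>> move_arm --series '[{"delta_rot": [0.02, 0.05, -0.13], "translation": [0.4, -0.5, 1], "claw": 0.8}, {"delta_rot": [0, 0, 0], "translation": [0, 0, 2], "claw": 0.8}, {"delta_rot": [0, 0, 0], "translation": [0, 0, 2], "claw": 0.8}, {"delta_rot": [0, 0, 0], "translation": [0, 0, 1], "claw": 0.8}, {"delta_rot": [0, 0, 0], "translation": [0, 0, 0], "claw": 0.8}]'

```text
clock: 23.75
eef_pos: [0.5295, 0.3679, 0.0393]
eef_rot: [-3.139, -0.005, -3.011]
ft_force: [0.2, 0.4, -0.5]
grip_width: 0.33
```

```bash
python3 -c "
from h import *
plan([.5308,.3698,.012],187.7,0)
snap('scene','s5.png');snap('top','t5.png')
a=cv2.imread('pics/s5.png')[270:350,360:460]; b=cv2.imread('pics/t5.png')[140:240,150:250]
cv2.imwrite('pics/p5.png',np.hstack([cv2.resize(a,(500,400)),cv2.resize(b,(300,300),)]) if 0 else cv2.resize(a,None,fx=7,fy=7))"
```

```text
pos [0.5295 0.3679 0.0393] F [ 0.2   0.39 -0.5 ] j [ 0.5   0.4   0.13  1.31 -0.   -1.2 ] t 23.75 g 0.33
total cm [-0.16  0.18  2.73] rot [-0.015 -0.028 -0.024] rows 1 per row [-0.164  0.184  2.726] [-0.0155 -0.0281 -0.0241]
```

View pics/p5.png

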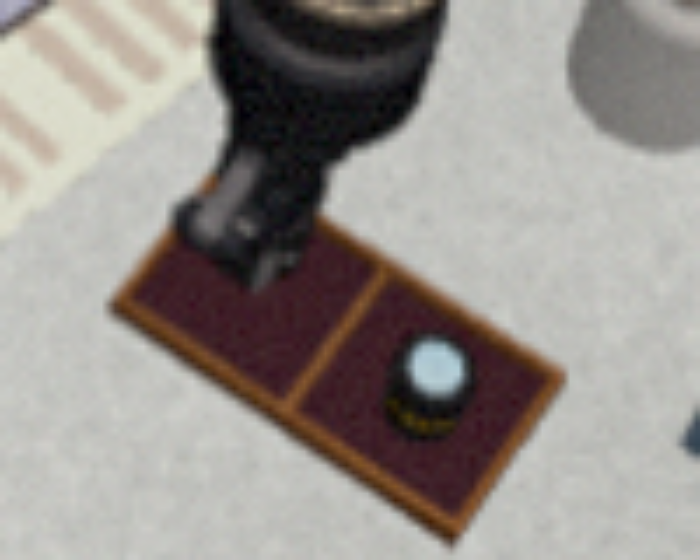

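The gripper lines up over the empty compartment, with the finger tip at (260,280) and the divider at (335,340). I'll lower gently.

>>> move_arm --series '[{"delta_rot": [-0.01, -0.03, -0.02], "translation": [-0.15, 0.2, 0.8], "claw": 0.8}, {"delta_rot": [0, 0, 0], "translation": [0, 0, 0.8], "claw": 0.8}, {"delta_rot": [0, 0, 0], "translation": [0, 0, 0.6], "claw": 0.8}, {"delta_rot": [0, 0, 0], "translation": [0, 0, 0.2], "claw": 0.8}]'

```text
clock: 24.35
eef_pos: [0.533, 0.3716, 0.0173]
eef_rot: [3.14, 0.006, -3.007]
ft_force: [-0.5, -0.1, -1.2]
grip_width: 0.33
```

>>> move_arm --series '[{"delta_rot": [0, 0, 0], "translation": [0, 0, 0.15], "claw": 0.8}, {"delta_rot": [0, 0, 0], "translation": [0, 0, 0.1], "claw": 0.8}]'

```text
clock: 24.6
eef_pos: [0.533, 0.3715, 0.0144]
eef_rot: [3.14, 0.006, -3.007]
ft_force: [0.1, 0.8, -0.4]
grip_width: 0.335
```

```bash
python3 -c "
from h import *
plan([.5308,.3698,.0085],187.7,0)"
```

```text
pos [0.533  0.3715 0.0144] F [ 0.08  0.81 -0.36] j [ 0.51  0.42  0.1   1.25 -0.   -1.2 ] t 24.6 g 0.335
total cm [ 0.24 -0.14  0.59] rot [ 0.007  0.035 -0.001] rows 1 per row [ 0.24  -0.141  0.588] [ 0.0071  0.035  -0.0011]
```

>>> move_arm --series '[{"delta_rot": [0, 0.03, 0], "translation": [0.15, -0.1, 0.15], "claw": 0.8}, {"delta_rot": [0, 0, 0], "translation": [0, 0, 0.15], "claw": 0.8}, {"delta_rot": [0, 0, 0], "translation": [0, 0, 0.1], "claw": 0.8}]'

```text
clock: 24.98
eef_pos: [0.5318, 0.3704, 0.0106]
eef_rot: [3.14, 0.001, -3.008]
ft_force: [0.0, 0.8, -1.0]
grip_width: 0.33
```

>>> move_arm --series '[{"delta_rot": [0, 0, 0], "translation": [0, 0, 0.1], "claw": 0.8}]'

```text
clock: 25.1
eef_pos: [0.5319, 0.3704, 0.0096]
eef_rot: [3.14, 0.001, -3.008]
ft_force: [-0.3, 0.3, -1.0]
grip_width: 0.331
```

>>> move_arm --series '[{"delta_rot": [0, 0, 0], "translation": [0, 0, 0.1], "claw": 0.8}]'

```text
clock: 25.22
eef_pos: [0.5319, 0.3705, 0.009]
eef_rot: [3.14, 0.002, -3.008]
ft_force: [-2.0, -0.3, 3.4]
grip_width: 0.33
```

Contact: Fz is +3.4 N at the expected height. I'll relax the grip, open just enough, then rise straight up.

>>> move_arm --series '[{"delta_rot": [0, 0, 0], "translation": [0, 0, 0.02], "claw": 0.7}, {"delta_rot": [0, 0, 0], "translation": [0, 0, 0], "claw": 0.63}, {"delta_rot": [0, 0, 0], "translation": [0, 0, 0], "claw": 0.6}, {"delta_rot": [0, 0, 0], "translation": [0, 0, 0], "claw": 0.57}]' --squeeze 20

```text
clock: 25.72
eef_pos: [0.5325, 0.3707, 0.0094]
eef_rot: [3.139, 0.003, -3.007]
ft_force: [-1.1, -0.0, 0.1]
grip_width: 0.433
```

>>> move_arm --series '[{"delta_rot": [0, 0, 0], "translation": [0, 0, -0.5], "claw": 0.57}, {"delta_rot": [0, 0, 0], "translation": [0, 0, -1], "claw": 0.5}, {"delta_rot": [0, 0, 0], "translation": [0, 0, -2], "claw": 0.4}, {"delta_rot": [0, 0, 0], "translation": [0, 0, -3], "claw": 0.3}, {"delta_rot": [0, 0, 0], "translation": [0, 0, -5], "claw": 0.3}]'

```text
clock: 26.35
eef_pos: [0.5291, 0.3687, 0.1235]
eef_rot: [-3.14, -0.007, -3.008]
ft_force: [-0.3, 0.2, 0.5]
grip_width: 0.701
```

>>> move_arm --series '[{"delta_rot": [0, 0, 0], "translation": [0, 0, -5], "claw": 0.3}, {"delta_rot": [0, 0, 0], "translation": [0, 0, -4], "claw": 0.3}, {"delta_rot": [0, 0, 0], "translation": [5, 0, 0], "claw": 0.3}, {"delta_rot": [0, 0, 0], "translation": [5, 0, 0], "claw": 0.3}, {"delta_rot": [0, 0, 0], "translation": [5, 0, 0], "claw": 0.3}]'

```text
clock: 26.98
eef_pos: [0.3853, 0.3513, 0.2267]
eef_rot: [3.135, 0.012, -3.011]
ft_force: [-0.3, -0.0, 0.1]
grip_width: 0.702
```

>>> move_arm --series '[{"delta_rot": [0, 0, 0], "translation": [5, 0, 0], "claw": 0.3}, {"delta_rot": [0, 0, 0], "translation": [3, 0, 0], "claw": 0.3}, {"delta_rot": [0, 0, 0], "translation": [0, 0, 0], "claw": 0.3}, {"delta_rot": [0, 0, 0], "translation": [0, 0, 0], "claw": 0.3}]'

```text
clock: 27.48
eef_pos: [0.3018, 0.3408, 0.2307]
eef_rot: [3.13, 0.019, -3.009]
ft_force: [0.1, 0.6, 0.6]
grip_width: 0.699
```

```bash
python3 -c "
from h import *
print(get_obs()['joint_vel'].round(3),get_obs()['clock'])
snap('scene','s6.png');snap('top','t6.png')
a=cv2.imread('pics/s6.png')[190:360,240:480]; b=cv2.imread('pics/t6.png')[140:300,150:390]
cv2.imwrite('pics/p6.png',np.vstack([cv2.resize(a,(420,298)),cv2.resize(b,(420,280))]))"
```

```text
[ 0.007 -0.017 -0.001  0.01   0.    -0.   ] 27.475
```

View pics/p6.png

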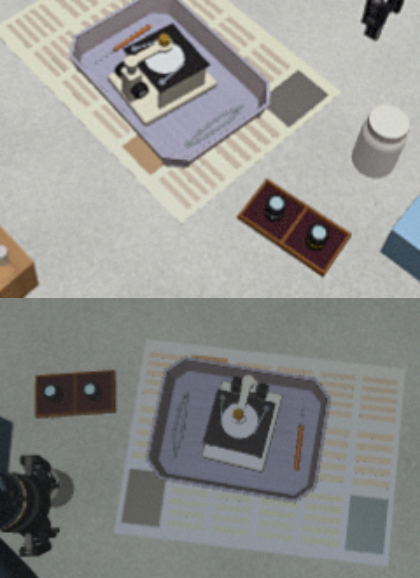

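Both lenses stand upright in the holder, at (276,206) and (318,235) in the upper picture. The microscope stands in the tray with its spigot bare, and the tray lies inside the sheet. The arm is clear and at rest. I'll do a last numeric check of the tray, then hand in.

```bash
python3 - <<'E'
from h import *
np.set_printoptions(precision=4,suppress=True)
t=snap('top')
c=lambda P:(np.array(P,float)-[0,298]+.5)/1.75-.5+[150,140]
print('tray fl fr nr nl',cast(t,c([(177,367),(322,388),(306,492),(156,466)]),.045)[:,:2].tolist())
print('news',cast(t,c([(146,340),(405,369),(387,565),(114,534)]),0)[:,:2].tolist())
print('lenses',cast(t,c([(90,390),(51,391)]),.038)[:,:2].tolist())
close_job()
E
```

```text
tray fl fr nr nl [[0.5800143284449297, 0.2107542376424482], [0.5582212841360807, -0.057230042810622106], [0.367460653512096, -0.039682247828821834], [0.39563309092147303, 0.23014968223270224]]
news [[0.6412867175998764, 0.2839688626594688], [0.6170164814290309, -0.2148220148406262], [0.2497263986327136, -0.19452533148895396], [0.27164790362135444, 0.30277192958300825]]
lenses [[0.5277319441318188, 0.36781338189789303], [0.5210678793818428, 0.4398622655292377]]
the job is handed in; nothing more can be done
```

The job is done and handed in after about 27.5 s of robot time. There is no verdict to report, since handing in gives none.

- **Tray:** I dragged it about 80 mm towards the robot by its far rim. In the last picture all four corner points lie inside the newspaper, at least 50 mm from its edges. The forceps and needle rode along.
- **Lens:** I gripped it after centring on two axes and twisted it back and forth under a pull of about 2–5 N. It came free about 11 mm up, with torque and pull falling to near zero and no jerk. The microscope did not lift, turn or tip visibly.
- **Placing:** I lowered the lens into the empty compartment until it touched, at about 3.4 N, and then released it. It stands upright about 3 mm from where I had measured the compartment's centre. The spare lens is where it was, to within about 2 mm of measurement.

**Checks that disagreed:** The two cameras differ by 2–5 mm, so I averaged them, and my final measurement used the top camera only. The beaker, jar and petri dish were not measured again; the arm stayed clear of them. I viewed 12 pictures, two over the budget of 10.

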